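# Ease the sandwich toaster ajar with the wooden wedge scraper and hold it

## Task

Let the steam out of the closed sandwich toaster without opening it: pull the cranked wooden scraper out of the blue utensil holder, lay its wedge blade on the ledge in front of the toaster and push it in under the middle of the lid's front lip until the lid just lifts off the lower half, about 6 mm at the lip and never more than 15 mm. Finish holding the scraper there, so that the wedge alone carries the lid; do not touch the lid with the gripper, and leave the holder standing where it is and the things around undisturbed.

Things in the scene. Friction and masses are not known exactly. Their poses are not given: they have to be found in the camera images.
- scraper: Pale wooden cranked scraper, 70 g. Origin: under the heel (thick end) of its wedge blade, mid-width, on the flat underside z = 0; x from heel to tip, z up when the blade is level. Blade 70 mm long, 32 wide; top slopes evenly from 15 mm thick at the heel to 2.5 at the tip. Handle: flat-sided bar, 20 mm wide, 13 thick, from (4, 0, 7.5) for 175 mm along (-0.574, 0, 0.819), 55 degrees to the blade.
- scraper_tip (a point): Middle of the blade's tip edge, on the underside: (70, 0, 0) mm in the scraper's frame, same axes.
- scraper_grip (a point): Middle line of the scraper's handle, 30 mm below its end, a good place to grip across the 20 mm width: (-79.2, 0, 126.3) mm in the scraper's frame, same axes. At the start the scraper stands handle up in the holder's +y compartment, handle leaning 11 degrees back on the rear (-x) rim, tip in the front (+x) floor corner; handle end 195 mm above the worktop. It lifts straight up and out.
- holder: Glazed blue utensil holder, 0.9 kg, loose: open pot 96 mm (x) by 98 (y) by 95 high, walls 6, floor 8. A divider makes two compartments, each 84 (x) by 40 (y) inside, centred at y = +23 (scraper) and y = -23 (a teaspoon fixed in it, reaching about 145 mm above the worktop). Origin: centre of the underside, z up.
- mouth (a point): On the bright ledge of the sandwich toaster (fixed; black, steel panel, 234 mm wide, 95 high), right below the middle of the lid's front lip. x level into the toaster, square to the lip, z up; 46 mm above the worktop. The ledge is flat and level from x = -39 mm back between the plates without a step, y -105 to 105. The lid lies behind x = -5 mm and rests on its side rims (|y| over 100).
- salt_shaker: Bystander: seasoning jar with a black cap and green label, 41 mm across, 104 high, right of the toaster. Origin: centre of underside.
- spread_tub: Bystander: low round cream and red tub, 63 mm across, 34 high, on the left near the robot. Origin: centre of underside.
- mug_red: Bystander: red mug, 84 mm across, 93 high, with a handle, left of the toaster. Origin: at the underside.
- spice_jar: Bystander: spice jar with a red cap, 45 mm across, 106 high, right of the toaster towards the wall. Origin: centre of underside.
- lid: Lid of the toaster. Origin: middle of the underside of its front lip, a steel rod of 10 mm diameter, 216 long along y; with the lid shut 4 mm above mouth, clear height behind it the same for |y| under 90 mm, so a blade goes straight in. Hinged 223 mm behind the lip, no spring: 2.5 to 5 N weight at the lip. With the blade flat on the ledge, tip d mm behind the lip, it rises 0.179 d - 1.5 mm.

How it is judged:
On the way, in this order (a step that is already met when the one before it is completed fails the run):
1. the scraper is held in the gripper, its blade clear above the holder's rim (z of scraper_tip in the frame of holder above 0.1 m and contact force between the fingers and scraper above 1 N and z of lid in the frame of mouth below 0.0055 m), for 0.1 s.
2. the wedge's tip has gone in under the middle of the lip (x of scraper_tip in the frame of mouth above 0.005 m and y of scraper_tip in the frame of mouth between -0.06 and 0.06 m and z of scraper_tip in the frame of mouth between -0.004 and 0.015 m), for 0.1 s.
At the end, for the whole second after the job is handed in: The lid's lip has risen 2.8 to 9.2 mm and rests on the wedge with over 1 N; the tip is 12 mm or more behind the lip, within 60 mm of its middle; scraper gripped and at rest, robot not on the lid; holder upright, moved under 50 mm (z of lid in the frame of mouth between 0.0068 and 0.0132 m and x of scraper_tip in the frame of mouth above 0.012 m and y of scraper_tip in the frame of mouth between -0.06 and 0.06 m and contact force between scraper and lid above 1 N and contact force between the fingers and scraper above 2 N and contact force between each of the arm, the fingers and lid below 0.2 N and linear speed of scraper below 0.03 m/s and angle between holder's own z axis and vertical below 0.1 rad and distance of holder from where it was at the start of the episode below 0.05 m); the arm keeps its last pose, push and grip.
It fails at once if the lid is lifted by more than 15 mm at the lip (z of lid in the frame of mouth above 0.0195 m).
It fails at once if the gripper or arm pushes on the lid (contact force between any of the fingers, the arm and lid above 2 N).
It fails at once if the holder is tipped over (angle between holder's own z axis and vertical above 0.5 rad).
It fails at once if a thing standing around is pushed or knocked over (distance of any of salt_shaker, spread_tub, mug_red, spice_jar from where it was at the start of the episode above 0.03 m).
It also fails if it takes over 45 s, if anything falls off the work surface, if the arm or the gripper's body presses on something with over 40 N, if the wrist force passes 120 N, or if a joint passes its speed limit or range.

## Robot

A 6-joint arm with a two-finger parallel gripper is mounted at the origin on a cart in front of the work surface, level with it; the furniture and walls round the work are solid. World frame = base frame: x ahead of the robot, y to its left, z up, the work surface at z = 0. Lengths are in m, angles in rad, forces in N, time in s.
With the tool pointing down it reaches from about 0.35 to 0.85 m from the base axis. Payload 8.1 kg.
Tool frame: the origin (TCP) lies at the centre of the arm's flange, where the gripper is bolted on; the fingertips stand 186 mm ahead of it and the grasp point (between the pads) lies 167 mm ahead of it (robot.grasp_offset is the distance from the TCP to the grasp point, in m); z points along the fingers, y is the line along which they close (so a half turn about z gives the same grasp; the last joint's range is limited). The gripper opens to 93 mm and grips with 3 to 60 N. Pads are 15 mm wide; open, the fingers measure 128 mm over their backs; the gripper's body (75 mm by 188 mm) begins 65 mm behind the grasp point.
Start: joints at [1.14, 0.13, 1.488, -0, 1.523, -0.085], TCP at [0.203, 0.564, 0.405] pointing down, gripper open.
Joint ranges: [-2.96, 2.96], [-0.89, 2.26], [0.02, 2.5], [-1.34, 4.48], [0, 2.73], [-2.66, 2.66]. Speed limits (rad/s): [2.39, 2.39, 2.79, 3.14, 3.14, 3.14].

## Interface

Orientations are given as a rotation vector (axis times angle).
In Python, from plant import robot gives the robot as it stands.
- The arm moves only by the tool drive_tool, never from a script. Its argument "moves" is one flat list of numbers, 7 for each row, row after row: the finger opening in mm, from 0 to 93, then the shift along the tool's x, y, z in mm, then the turn, a rotation vector about the tool's x, y, z in degrees. A call has 1 to 8 rows; each row shifts and turns the commanded pose from where the row before left it, along the tool's axes as they then stand; what a row does not reach is not made up. A row lasts 1/10 s, in which the tool goes at most 50 mm and 8.59 degrees, less where a joint would pass 70% of its speed; a pose out of reach is approached as far as the arm can. A call is refused whole if a number of a shift passes 50 or a number of a turn 8.59, either way. A call with a gripper value outside its range is refused whole. The fingers move at their own pace and stop on an object; "grip_force" is the grip in N (left out, the last holds). Time passes only in rows, so rows that do not move let the fingers close. It gives the time, the measured TCP pose, the force, the opening and the grip force at its end, in the units of the state.
- robot.read_state(): the state, without advancing time (a new reading comes with each control period).
- robot.read_camera(name): name is "side" or "top" or "wrist"; returns a dict with "color" (480x640x3 uint8, red, green, blue), "depth" (480x640 float32, m along the optical axis (not along the pixel's ray), 0 where there is no reading), "mtx" (3x3 intrinsics, pixels), "dist_coeffs" ([k1, k2, p1, p2, k3] as OpenCV has them; the pictures are not rectified), "R" (3x3) and "t" (3): a world point X has camera coordinates R X + t. Camera axes: x right, y down, z forward; pixel columns grow to the right and rows downward; lengths in m; the calibration is good to about 2 mm. A picture is of the moment at which its call begins.
- robot.close_job(): hands the job in; it is judged then, once.
The state is a dict: "t": time; "q": joint angles; "dq": joint speeds; "joint_torque": joint torques, N m; "tool_pos": TCP position; "orientation": TCP orientation; "force": force on the tool from outside, world axes, zero at the start; "wrist_torque": the same for the moment, N m; "opening": finger opening in m; "gripper_force": force on a finger pad.
Only numpy, scipy, OpenCV 4.12 (cv2) and the standard library are available. Lean on these libraries where they do the work, as an engineer would, in place of code of your own. Each camera call takes 0.05 s, during which the arm holds its last target. There are 200 camera calls.

## Working session

There is one attempt and no reset: what is moved stays moved. The work goes in short steps, Python scripts to look and compute and a tool call to move; the robot and the scene stay as the last step left them, time stands still between calls to the robot, and variables do not carry over. Pictures are saved under pics/ and viewed, at most 10 in all, crops included, and the job is handed in when it is done.

Besides the shell and the picture viewer there is one more tool, called after "Emit:" by a JSON object that holds its "method" and its "body". drive_tool: Moves the arm, as the interface text tells. Its arguments: {"type":"object","properties":{"moves":{"type":"array","items":{"type":"number"}},"grip_force":{"type":"number"}},"required":["moves"]}

```bash
mkdir -p pics; ls
cat > h.py <<'E'
import numpy as np,cv2,sys
sys.path.insert(0,'.')
from plant import robot
from scipy.spatial.transform import Rotation as Ro
def cam(n):
    c=robot.read_camera(n); return c
def save(c,f): cv2.imwrite('pics/'+f,c['color'][:,:,::-1])
def cloud(c):
    h,w=c['depth'].shape
    u,v=np.meshgrid(np.arange(w),np.arange(h))
    p=cv2.undistortPoints(np.stack([u,v],-1).reshape(-1,1,2).astype(np.float32),c['mtx'],c['dist_coeffs']).reshape(h,w,2)
    d=c['depth'][...,None]
    P=np.concatenate([p*d,d],-1)
    W=(P-np.array(c['t']).ravel())@np.array(c['R'])
    W[c['depth']==0]=np.nan
    return W
E
python3 - <<'E'
from h import *
for n in ['side','top','wrist']:
    c=cam(n); save(c,n+'0.png'); np.savez(''+n+'0.npz',**c)
    print(n,np.array(c['R']).round(2).tolist(),(-np.array(c['R']).T@np.array(c['t']).ravel()).round(3))
print(robot.read_state()); print(robot.grasp_offset)
E
```

```text
pics
side [[1.0, 0.01, 0.01], [0.01, -0.73, -0.68], [-0.0, 0.68, -0.73]] [ 0.604 -0.721  0.986]
top [[0.01, -1.0, 0.01], [-0.99, -0.01, -0.12], [0.12, -0.01, -0.99]] [0.47  0.075 1.171]
wrist [[0.34, 0.94, -0.0], [0.9, -0.32, 0.28], [0.27, -0.1, -0.96]] [0.13  0.59  0.385]
{'t': 0.15, 'q': array([ 1.13962850e+00,  1.31014370e-01,  1.48905615e+00,  1.02893917e-05,
        1.52297966e+00, -8.54212954e-02]), 'dq': array([-5.45111965e-04, -2.88744117e-03, -3.21412402e-03,  4.58935750e-05,
       -1.41134025e-03, -3.13685918e-04]), 'joint_torque': array([ 6.60611404e-04, -5.60469890e+01, -4.92341924e+01,  7.68699381e-02,
        3.04433552e-02, -7.49956462e-05]), 'tool_pos': array([0.20325474, 0.56433695, 0.40389743]), 'orientation': array([-5.40331222e-01, -3.09438850e+00,  2.20914012e-03]), 'force': array([ 0.97593635, -1.00214438, -0.38116393]), 'wrist_torque': array([ 0.00426385, -0.04856901, -0.02168934]), 'gripper_force': 0.0, 'opening': 0.0927683254058746}
0.1673
```

View pics/top0.png

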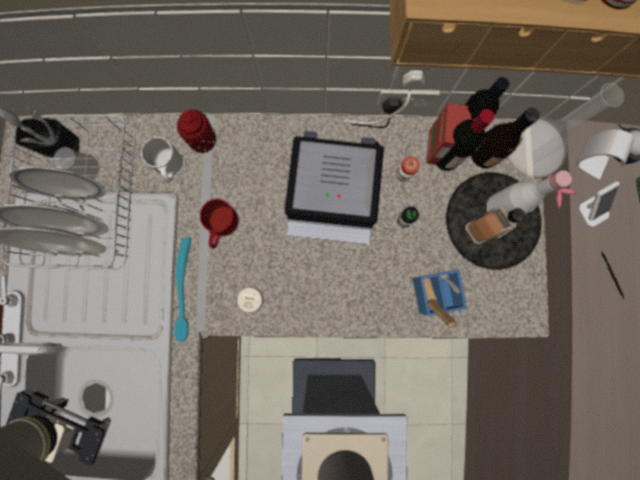

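View pics/side0.png

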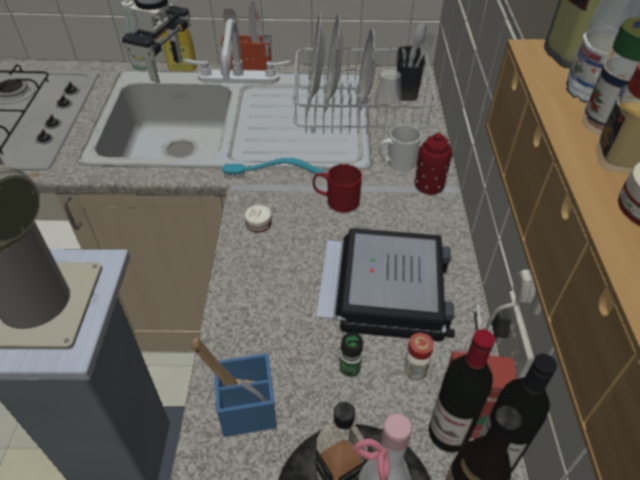

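The top view shows the toaster around (335,185) with its ledge strip at about (330,230), the holder at (440,293) and the scraper handle at about (440,303). In the side view the handle runs from (198,345) to (235,385), with the ledge at (330,280).

Run:
```python
from h import *
def ld(n): return dict(np.load(n+'0.npz'))
for n in ['top','side']:
    c=ld(n); W=cloud(c); hsv=cv2.cvtColor(c['color'],cv2.COLOR_RGB2HSV)
    H,S,V=[hsv[...,i].astype(int) for i in range(3)]
    x,y,z=W[...,0],W[...,1],W[...,2]
    reg=(x>.2)&(x<.55)&(y<-.1)&(y>-.45)
    blue=reg&(H>95)&(H<125)&(S>90)
    rim=blue&(abs(z-.095)<.006)
    if rim.sum()>10:
        r=cv2.minAreaRect(W[rim][:,:2].astype(np.float32)*1000); print(n,'rim',rim.sum(),r)
        print(cv2.boxPoints(r).round(0).tolist(), np.median(z[rim]))
    wood=reg&(H>5)&(H<25)&(S>60)&(z>.1)&(z<.22)
    P=W[wood]; print('wood',len(P),P.min(0).round(3),P.max(0).round(3))
    for lo in np.arange(.1,.21,.012):
        q=P[(P[:,2]>=lo)&(P[:,2]<lo+.012)]
        if len(q): print(lo.round(3),len(q),q.mean(0).round(4),q.std(0).round(4))
    # ledge
    led=(abs(z-.046)<.006)&(V>150)&(S<60)&(x>.3)&(x<.7)&(abs(y)<.2)
    if led.sum()>20:
        r=cv2.minAreaRect(W[led][:,:2].astype(np.float32)*1000); print('ledge',led.sum(),r,np.median(z[led])); print(cv2.boxPoints(r).round(0).tolist())
    tub=(z>.025)&(z<.045)&(abs(x-.42)<.1)&(y>.2)&(y<.4)
    print('tub',W[tub].mean(0) if tub.any() else 0)
    # worktop height check
    wt=(abs(z)<.01)&(x>.35)&(x<.5)&(abs(y)<.1); print('worktop z',np.median(z[wt]))
    # toaster body
    bd=(z>.06)&(z<.12)&(x>.45)&(x<.85)&(abs(y-.05)<.17)
    r=cv2.minAreaRect(W[bd][:,:2].astype(np.float32)*1000); print('toaster',r); print(cv2.boxPoints(r).round(0).tolist())
```

```text
top rim 281 ((465.4358825683594, -226.61624145507812), (92.96495819091797, 96.9328842163086), 9.989269256591797)
[[411.0, -187.0], [428.0, -282.0], [520.0, -266.0], [503.0, -171.0]] 0.09768653199609258
wood 227 [ 0.392 -0.225  0.101] [ 0.433 -0.202  0.211]
0.1 19 [ 0.4293 -0.2072  0.105 ] [0.0035 0.0045 0.0032]
0.112 17 [ 0.4263 -0.2089  0.118 ] [0.0029 0.0053 0.0031]
0.124 21 [ 0.4225 -0.209   0.1305] [0.0034 0.0047 0.0037]
0.136 17 [ 0.4187 -0.2092  0.1422] [0.0028 0.0048 0.0026]
0.148 21 [ 0.4149 -0.2104  0.1547] [0.0039 0.0053 0.0033]
0.16 23 [ 0.4119 -0.2113  0.1652] [0.0037 0.0052 0.0031]
0.172 26 [ 0.4084 -0.2123  0.1777] [0.0036 0.0052 0.003 ]
0.184 22 [ 0.4052 -0.2138  0.19  ] [0.0034 0.0056 0.0035]
0.196 52 [ 0.3992 -0.2153  0.2035] [0.0042 0.0053 0.0034]
0.208 9 [ 0.3963 -0.2178  0.2095] [0.002  0.0021 0.0011]
ledge 1113 ((615.1927490234375, 49.67863845825195), (209.49636840820312, 35.4597053527832), 84.5665054321289) 0.047266157809810756
[[588.0, -53.0], [623.0, -56.0], [643.0, 152.0], [607.0, 156.0]]
tub [0.44194336 0.24531919 0.03582147]
worktop z 0.0014605037610202292

[... 741 characters left out ...]
2241  0.1661] [0.0036 0.0047 0.0033]
0.172 45 [ 0.4106 -0.2249  0.1777] [0.003  0.0041 0.0031]
0.184 50 [ 0.4069 -0.225   0.1896] [0.0031 0.0051 0.0034]
0.196 98 [ 0.4016 -0.2235  0.2031] [0.0037 0.0052 0.0032]
0.208 1 [ 0.401  -0.2234  0.2094] [0. 0. 0.]
ledge 1159 ((615.4967041015625, 45.470497131347656), (211.61024475097656, 33.03471374511719), 84.44630432128906) 0.04563898663262005
[[589.0, -58.0], [622.0, -61.0], [642.0, 149.0], [609.0, 152.0]]
tub [0.4420994  0.24521952 0.03295094]
worktop z -0.00025773637720773494
toaster ((745.884521484375, 32.52796173095703), (238.82046508789062, 225.81768798828125), 84.62663269042969)
[[622.0, -76.0], [847.0, -97.0], [869.0, 141.0], [645.0, 162.0]]
```

```bash
cat >> h.py <<'E'
def down(heading_y,tilt=0):
    """tool pointing down, tool y at heading (deg); tilt about tool y"""
    a=np.radians(heading_y); y=np.array([np.cos(a),np.sin(a),0]); z=np.array([0,0,-1.]); x=np.cross(y,z)
    return Ro.from_matrix(np.stack([x,y,z],1))*Ro.from_euler('y',tilt,degrees=True)
def plan(p,R,targets,opening,step=48,ang=8.3):
    """rounded tool-frame rows from pose (p,R) through targets [(p,R),..]"""
    out=[]
    for tp,tR in targets:
        tp=np.array(tp); n=int(np.ceil(max(np.linalg.norm(tp-p)*1000/step,np.degrees((R.inv()*tR).magnitude())/ang,1)))
        for k in range(n):
            d=R.inv().apply(tp-p)*1000/(n-k); w=np.degrees((R.inv()*tR).as_rotvec())/(n-k)
            d=d.round(0 if n-k>1 else 1); w=w.round(1); out.append([opening,*d.tolist(),*w.tolist()])
            p=p+R.apply(d)/1000; R=R*Ro.from_rotvec(np.radians(w))
        out[-1:]=out[-1:]
    for r in out: print(r)
    print('end',p.round(4),R.as_rotvec().round(4))
def now():
    s=robot.read_state(); return s['tool_pos'],Ro.from_rotvec(s['orientation'])
E
python3 - <<'E'
from h import *
p,R=now()
plan(p,R,[((.40,.15,.43),down(87)),((.404,-.2185,.43),down(100))],93)
E
```

```text
[93, -33.0, -32.0, -3.0, -0.0, -0.0, -1.7]
[93, -32.0, -33.0, -3.0, -0.0, -0.0, -1.7]
[93, -30.0, -34.0, -2.0, -0.0, -0.0, -1.7]
[93, -30.0, -35.0, -3.0, -0.0, -0.0, -1.7]
[93, -28.0, -36.0, -2.0, -0.0, -0.0, -1.7]
[93, -27.0, -37.0, -3.0, -0.0, -0.0, -1.7]
[93, -26.0, -38.0, -2.0, -0.0, -0.0, -1.7]
[93, -25.0, -38.0, -3.0, -0.0, -0.0, -1.6]
[93, -24.0, -39.0, -2.0, -0.0, -0.0, -1.7]
[93, -23.6, -40.2, -2.7, -0.1, -0.0, -1.6]
[93, -3.0, -46.0, -0.0, 0.0, -0.0, -1.6]
[93, -2.0, -46.0, -0.0, 0.0, -0.0, -1.6]
[93, -0.0, -46.0, -0.0, 0.0, -0.0, -1.6]
[93, 1.0, -46.0, -0.0, 0.0, -0.0, -1.6]
[93, 2.0, -46.0, -0.0, 0.0, -0.0, -1.7]
[93, 4.0, -46.0, -0.0, 0.0, -0.0, -1.6]
[93, 5.0, -46.0, -0.0, 0.0, -0.0, -1.7]
[93, 6.0, -45.5, -0.1, 0.0, -0.0, -1.6]
end [ 0.404  -0.2185  0.43  ] [ 2.7350e-01 -3.1292e+00 -7.0000e-04]
```

Emit:
{"method": "drive_tool", "body": {"moves": [93, -33, -32, -3, 0, 0, -1.7, 93, -32, -33, -3, 0, 0, -1.7, 93, -30, -34, -2, 0, 0, -1.7, 93, -30, -35, -3, 0, 0, -1.7, 93, -28, -36, -2, 0, 0, -1.7, 93, -27, -37, -3, 0, 0, -1.7, 93, -26, -38, -2, 0, 0, -1.7, 93, -25, -38, -3, 0, 0, -1.6]}}

```text
t: 0.95
tool_pos: [0.3604, 0.2317, 0.4256]
orientation: [0.171, 3.137, -0.0]
force: [-0.3, 0.1, -0.7]
opening: 0.0933
gripper_force: 0.0
```

Emit:
{"method": "drive_tool", "body": {"moves": [93, -24, -39, -2, 0, 0, -1.7, 93, -23, -40, -3, 0, 0, -1.6, 93, -3, -46, 0, 0, 0, -1.6, 93, -2, -46, 0, 0, 0, -1.6, 93, 0, -46, 0, 0, 0, -1.6, 93, 1, -46, 0, 0, 0, -1.6, 93, 2, -46, 0, 0, 0, -1.7, 93, 4, -46, 0, 0, 0, -1.6]}}

```text
t: 1.75
tool_pos: [0.4018, -0.1278, 0.4307]
orientation: [-0.185, 3.136, -0.0]
force: [0.5, 0.2, -0.7]
opening: 0.0931
gripper_force: 0.0
```

Emit:
{"method": "drive_tool", "body": {"moves": [93, 5, -46, 0, 0, 0, -1.7, 93, 6, -45, 0, 0, 0, -1.6, 93, 0, 0, 0, 0, 0, 0, 93, 0, 0, 0, 0, 0, 0, 93, 0, 0, 0, 0, 0, 0]}}

```text
t: 2.25
tool_pos: [0.4034, -0.217, 0.4305]
orientation: [0.274, -3.129, -0.001]
force: [0.4, 1.1, 0.8]
opening: 0.093
gripper_force: 0.0
```

Run:
```python
from h import *
p,R=now(); print(p,R.as_rotvec()); c=cam('wrist'); save(c,'w1.png'); W=cloud(c)
hsv=cv2.cvtColor(c['color'],cv2.COLOR_RGB2HSV); H,S=hsv[...,0].astype(int),hsv[...,1]
m=(H>5)&(H<25)&(S>60)&(W[...,2]>.1)&(W[...,2]<.22); P=W[m]; print(len(P))
for lo in np.arange(.1,.21,.015):
    q=P[(P[:,2]>=lo)&(P[:,2]<lo+.015)]
    if len(q)>5: print(lo.round(3),len(q),q.mean(0).round(4),q.min(0).round(4),q.max(0).round(4))
```

```text
[ 0.40336247 -0.21697688  0.4305118 ] [ 2.73595564e-01 -3.12939400e+00 -1.20657674e-03]
1458
0.1 249 [ 0.6299 -0.3232  0.108 ] [ 0.6185 -0.3298  0.1001] [ 0.6521 -0.3173  0.1149]
0.115 230 [ 0.6294 -0.3236  0.1222] [ 0.6187 -0.3299  0.115 ] [ 0.6433 -0.3175  0.13  ]
0.13 165 [ 0.6247 -0.3235  0.1367] [ 0.4104 -0.329   0.13  ] [ 0.6379 -0.2092  0.1447]
0.145 42 [ 0.5527 -0.2909  0.1502] [ 0.4049 -0.3287  0.145 ] [ 0.6285 -0.2106  0.1598]
0.16 10 [ 0.4044 -0.2163  0.1629] [ 0.4021 -0.2257  0.1601] [ 0.4068 -0.2102  0.1737]
0.175 24 [ 0.3997 -0.2193  0.1808] [ 0.397  -0.2271  0.175 ] [ 0.4035 -0.2122  0.1871]
0.19 343 [ 0.3983 -0.2198  0.2026] [ 0.3935 -0.2291  0.1935] [ 0.4075 -0.21    0.205 ]
0.205 395 [ 0.3995 -0.2195  0.2069] [ 0.3945 -0.227   0.205 ] [ 0.4059 -0.2114  0.2096]
```

View pics/w1.png

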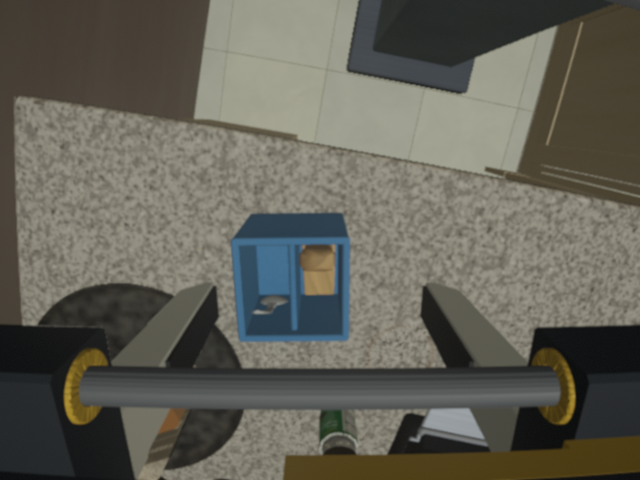

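The wrist view shows the holder square to the gripper, with its rim at (235–350, 215–340). The handle end is at (318,258), between the fingers, and measures (0.399, −0.220, 0.206). I'll descend and grip about 29 mm below that end.

Emit:
{"method": "drive_tool", "body": {"moves": [93, -3, -1, 20, 0, 0, 0, 93, 0, 0, 30, 0, 0, 0, 93, 0, 0, 25, 0, 0, 0, 93, 0, 0, 10, 0, 0, 0, 93, 0, 0, 0, 0, 0, 0, 93, 0, 0, 0, 0, 0, 0], "grip_force": 45}}

```text
t: 2.9
tool_pos: [0.4069, -0.2178, 0.347]
orientation: [-0.275, 3.128, -0.001]
force: [0.3, 0.3, 0.7]
opening: 0.0928
gripper_force: 0.0
```

Emit:
{"method": "drive_tool", "body": {"moves": [10, 0, 0, 0, 0, 0, 0, 10, 0, 0, 0, 0, 0, 0, 10, 0, 0, 0, 0, 0, 0, 10, 0, 0, 0, 0, 0, 0, 10, 0, 0, 0, 0, 0, 0, 10, 0, 0, 0, 0, 0, 0, 10, 0, 0, 0, 0, 0, 0, 10, 0, 0, 0, 0, 0, 0]}}

```text
t: 3.7
tool_pos: [0.4065, -0.2181, 0.3457]
orientation: [0.273, -3.13, -0.0]
force: [-0.1, -0.7, -0.2]
opening: 0.0339
gripper_force: 0.0
```

Emit:
{"method": "drive_tool", "body": {"moves": [10, 0, 0, 0, 0, 0, 0, 10, 0, 0, 0, 0, 0, 0, 10, 0, 0, 0, 0, 0, 0, 10, 0, 0, 0, 0, 0, 0, 10, 0, 0, 0, 0, 0, 0, 10, 0, 0, 0, 0, 0, 0]}}

```text
t: 4.3
tool_pos: [0.4065, -0.2181, 0.3457]
orientation: [-0.273, 3.13, -0.0]
force: [-0.5, -0.3, -0.6]
opening: 0.0197
gripper_force: 45.0
```

Emit:
{"method": "drive_tool", "body": {"moves": [10, 0, 0, -10, 0, 0, 0, 10, 0, 0, -20, 0, 0, 0, 10, 0, 0, -20, 0, 0, 0, 10, 0, 0, -25, 0, 0, 0, 10, 0, 0, -25, 0, 0, 0, 10, 0, 0, -30, 0, 0, 0, 10, 0, 0, -30, 0, 0, 0, 10, 0, 0, -10, 0, 0, 0]}}

```text
t: 5.1
tool_pos: [0.4065, -0.2181, 0.5199]
orientation: [-0.273, 3.125, -0.005]
force: [-0.1, 0.2, 0.3]
opening: 0.02
gripper_force: 45.0
```

Emit:
{"method": "drive_tool", "body": {"moves": [10, 0, 0, 0, 0, 0, 0, 10, 0, 0, 0, 0, 0, 0]}}

```text
t: 5.3
tool_pos: [0.4064, -0.2181, 0.5145]
orientation: [0.273, -3.129, -0.001]
force: [-0.4, -0.5, -0.4]
opening: 0.0199
gripper_force: 45.0
```

Run:
```python
from h import *
p,R=now(); print(p,R.as_rotvec())
for n in ['side','top']:
    c=cam(n); save(c,n+'2.png'); W=cloud(c); np.savez(n+'2.npz',**c)
    hsv=cv2.cvtColor(c['color'],cv2.COLOR_RGB2HSV); H,S=hsv[...,0].astype(int),hsv[...,1]
    m=(H>5)&(H<25)&(S>60)&(W[...,2]>.11)&(W[...,2]<.40)&(W[...,0]>.3)&(W[...,0]<.58)&(W[...,1]<-.15)&(W[...,1]>-.3)
    P=W[m]; print(n,len(P))
    for lo in np.arange(.1,.38,.01):
        q=P[(P[:,2]>=lo)&(P[:,2]<lo+.01)]
        if len(q)>3: print(lo.round(3),len(q),q.mean(0).round(4),q.min(0).round(4),q.max(0).round(4))
s=cv2.imread('pics/side2.png')[280:480,100:340]; cv2.imwrite('pics/side2c.png',cv2.resize(s,None,fx=3,fy=3,interpolation=cv2.INTER_CUBIC))
```

```text
[ 0.40643385 -0.21807117  0.51450481] [ 2.73405813e-01 -3.12857010e+00 -1.46580167e-03]
side 1213
0.17 15 [ 0.5018 -0.2019  0.1787] [ 0.4983 -0.2145  0.1765] [ 0.5044 -0.1873  0.1799]
0.18 193 [ 0.4929 -0.2048  0.1852] [ 0.4783 -0.2212  0.18  ] [ 0.5048 -0.1885  0.1899]
0.19 213 [ 0.4743 -0.2101  0.1954] [ 0.4461 -0.2268  0.1901] [ 0.4882 -0.1913  0.2   ]
0.2 242 [ 0.4571 -0.214   0.205 ] [ 0.435  -0.2299  0.2   ] [ 0.4733 -0.194   0.2099]
0.21 82 [ 0.4465 -0.2201  0.214 ] [ 0.4382 -0.2308  0.2101] [ 0.4566 -0.1969  0.22  ]
0.22 50 [ 0.4442 -0.2196  0.2248] [ 0.4369 -0.2267  0.2205] [ 0.4487 -0.2046  0.2299]
0.23 53 [ 0.4416 -0.2205  0.235 ] [ 0.4335 -0.2276  0.2301] [ 0.4461 -0.2066  0.24  ]
0.24 53 [ 0.4382 -0.2211  0.245 ] [ 0.4299 -0.2268  0.2402] [ 0.4424 -0.208   0.2498]
0.25 52 [ 0.4352 -0.2212  0.2551] [ 0.4273 -0.2261  0.25  ] [ 0.4396 -0.2087  0.26  ]
0.26 44 [ 0.4328 -0.2212  0.2649] [ 0.4248 -0.2266  0.2607] [ 0.4369 -0.2108  0.2697]
0.27 50 [ 0.4296 -0.2221  0.2748] [ 0.421 -0.227  0.27 ] [ 0.4343 -0.2101  0.2798]
0.28 57 [ 0.4266 -0.2228  0.2852] [ 0.4182 -0.2276  0.280
[... 796 characters left out ...]
.1964  0.2298]
0.23 28 [ 0.4393 -0.2044  0.2351] [ 0.4315 -0.2177  0.2302] [ 0.4439 -0.1977  0.2399]
0.24 25 [ 0.4354 -0.2054  0.245 ] [ 0.4256 -0.2159  0.2403] [ 0.4401 -0.1993  0.2496]
0.25 21 [ 0.4329 -0.2063  0.2547] [ 0.4243 -0.2156  0.2509] [ 0.4383 -0.2007  0.2596]
0.26 27 [ 0.4294 -0.2064  0.2648] [ 0.4189 -0.2161  0.2604] [ 0.4347 -0.2016  0.2696]
0.27 24 [ 0.4275 -0.2089  0.2761] [ 0.4195 -0.2186  0.2703] [ 0.4311 -0.2033  0.2799]
0.28 17 [ 0.4249 -0.209   0.2853] [ 0.4178 -0.2178  0.2813] [ 0.4278 -0.2037  0.29  ]
0.29 12 [ 0.4233 -0.2072  0.295 ] [ 0.4202 -0.2116  0.2909] [ 0.4261 -0.2044  0.2996]
0.3 4 [ 0.4207 -0.2063  0.3015] [ 0.4207 -0.2087  0.3006] [ 0.4208 -0.2035  0.303 ]
```

View pics/side2c.png

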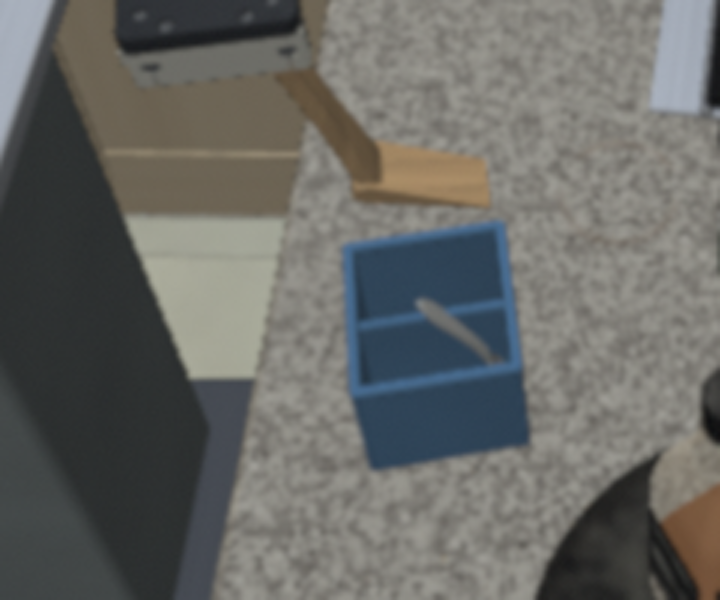

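The side crop shows the scraper held clear of the upright holder, with its heel at about (365,185) and tip at about (488,182). Handle lean is about 16.5° and blade pitch about 18.6° down. Next I'll carry it to the ledge, levelling the blade on the way.

Run:
```python
from h import *
p,R=now()
plan(p,R,[((.405,-.08,.50),down(92,-9)),((.4107,.0669,.45),down(84.6,-18.6)),((.4107,.0669,.36),down(84.6,-18.6))],10,step=32,ang=4)
```

```text
[10, -5.0, 27.0, 3.0, 0.1, -1.8, 1.6]
[10, -4.0, 27.0, 3.0, 0.2, -1.8, 1.6]
[10, -3.0, 28.0, 3.0, 0.1, -1.8, 1.6]
[10, -1.0, 27.0, 3.0, 0.2, -1.9, 1.6]
[10, -1.1, 28.1, 2.2, 0.1, -1.8, 1.6]
[10, -1.0, 29.0, 10.0, 0.4, -1.9, 1.4]
[10, 1.0, 29.0, 10.0, 0.3, -1.9, 1.4]
[10, 2.0, 30.0, 10.0, 0.4, -1.9, 1.5]
[10, 2.0, 29.0, 10.0, 0.3, -2.0, 1.4]
[10, 3.8, 29.9, 9.0, 0.4, -1.9, 1.5]
[10, 10.0, -0.0, 28.0, -0.0, -0.0, -0.0]
[10, 9.0, -0.0, 29.0, -0.0, -0.0, -0.0]
[10, 9.7, -0.0, 28.3, -0.0, -0.0, -0.0]
end [0.4107 0.0669 0.36  ] [ 0.1339  2.8144 -0.0216]
```

Emit:
{"method": "drive_tool", "body": {"moves": [10, -5, 27, 3, 0.1, -1.8, 1.6, 10, -4, 27, 3, 0.2, -1.8, 1.6, 10, -3, 28, 3, 0.1, -1.8, 1.6, 10, -1, 27, 3, 0.2, -1.9, 1.6, 10, -1, 28, 2, 0.1, -1.8, 1.6, 10, -1, 29, 10, 0.4, -1.9, 1.4, 10, 1, 29, 10, 0.3, -1.9, 1.4, 10, 2, 30, 10, 0.4, -1.9, 1.5]}}

```text
t: 6.2
tool_pos: [0.4077, 0.0088, 0.4699]
orientation: [0.063, 2.883, -0.014]
force: [1.3, -0.1, -0.4]
opening: 0.0193
gripper_force: 45.0
```

Emit:
{"method": "drive_tool", "body": {"moves": [10, 2, 29, 10, 0.3, -2, 1.4, 10, 4, 30, 9, 0.4, -1.9, 1.5, 10, 10, 0, 28, 0, 0, 0, 10, 9, 0, 29, 0, 0, 0, 10, 10, 0, 28, 0, 0, 0, 10, 0, 0, 0, 0, 0, 0, 10, 0, 0, 0, 0, 0, 0]}}

```text
t: 6.9
tool_pos: [0.4102, 0.0666, 0.3611]
orientation: [0.134, 2.814, -0.024]
force: [0.5, 0.5, -0.5]
opening: 0.0198
gripper_force: 45.0
```

```bash
cat > meas.py <<'E'
from h import *
p,R=now(); print(p.round(4),R.as_rotvec().round(4),'grasp',(p+R.apply([0,0,.1673])).round(4))
tag=sys.argv[1]
a=np.radians(-5.4); M0=np.array([.6373,.0455,.046]); B=np.array([[np.cos(a),np.sin(a),0],[-np.sin(a),np.cos(a),0],[0,0,1]])
for n in ['side','top']:
    c=cam(n); save(c,n+tag+'.png'); W=cloud(c); Q=(W-M0)@B.T*1000
    hsv=cv2.cvtColor(c['color'],cv2.COLOR_RGB2HSV); H,S,V=[hsv[...,i].astype(int) for i in range(3)]
    X,Y,Z=Q[...,0],Q[...,1],Q[...,2]
    wood=(H>5)&(H<25)&(S>60)&(abs(Y)<60)&(X>-300)&(X<30)&(Z>-10)&(Z<200)
    P=Q[wood]
    led=(abs(Z)<7)&(V>140)&(S<60)&(X>-45)&(X<10)&(abs(Y)<115)
    L=Q[led]; print(n,'wood',len(P),'ledge',len(L),'x',np.percentile(L[:,0],[1,99]).round(1),'y',np.percentile(L[:,1],[.5,99.5]).round(1),'z',np.median(L[:,2]).round(1),'slope',np.polyfit(L[:,0],L[:,2],1).round(3))
    if len(P)<20: continue
    tip=np.percentile(P[:,0],99.5)
    b=P[(P[:,0]>tip-55)]; b=b[abs(b[:,2]-np.polyval(np.polyfit(b[:,0],b[:,2],1),b[:,0]))<3]
    k=np.polyfit(b[:,0],b[:,2],1); print(' tipx',tip.round(1),'top slope deg',np.degrees(np.arctan(k[0])).round(2),'top z at tip',np.polyval(k,tip).round(1),'y',np.percentile(b[:,1],[2,98]).round(1),
     'y near tip',np.percentile(b[b[:,0]>tip-15,1],[2,98]).round(1),'y near heel',np.percentile(b[b[:,0]<tip-40,1],[2,98]).round(1))
    h=P[(P[:,2]>np.polyval(k,tip)+25)]
    if len(h)>20:
        kh=np.polyfit(h[:,2],h[:,0],1); print(' handle lean',np.degrees(np.arctan(kh[0])).round(2),len(h))
E
python3 meas.py 3
python3 - <<'E'
import cv2
s=cv2.imread('pics/side3.png')[180:380,180:460]; cv2.imwrite('pics/side3c.png',cv2.resize(s,(784,560),interpolation=cv2.INTER_CUBIC))
E
```

```text
[0.4102 0.0666 0.3611] [ 0.1335  2.8142 -0.0243] grasp [0.4633 0.0612 0.2025]
side wood 949 ledge 1155 x [-38.1  -5.2] y [-106.3  101.4] z -0.4 slope [ 0.006 -0.296]
 tipx -29.6 top slope deg -9.77 top z at tip 29.3 y [-19.6  12.4] y near tip [-18.6  11.5] y near heel [-19.3  12.2]
 handle lean -34.04 473
top wood 684 ledge 1054 x [-40.   -5.3] y [-101.4  105.9] z 1.3 slope [0.007 1.497]
 tipx 4.5 top slope deg -12.18 top z at tip 25.0 y [-13.9  14.7] y near tip [-55.1  31.9] y near heel [-13.8  14. ]
 handle lean -34.21 338
```

View pics/side3c.png

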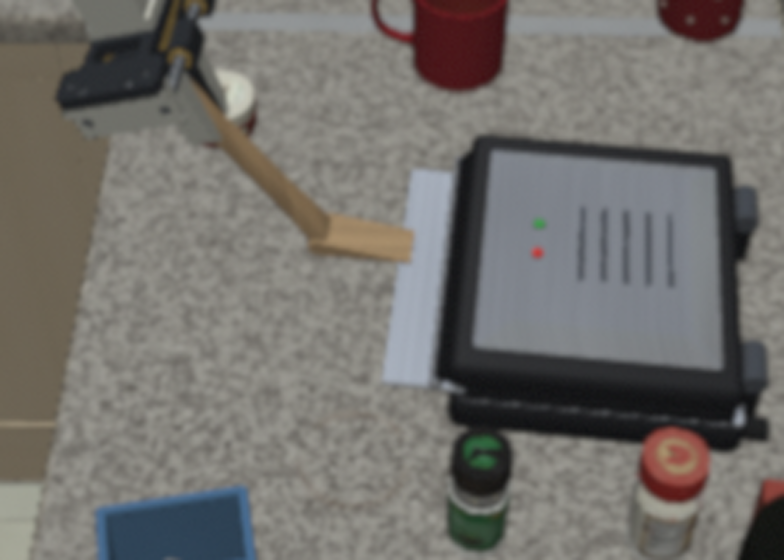

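The side crop shows the blade level and straight in front of the lip. The tip is at (412,245), over the ledge strip, and square to the lip. The underside is about 27 mm above the ledge, so I'll lower it.

Emit:
{"method": "drive_tool", "body": {"moves": [10, 4, 0, 12, 0, 0, 0, 10, 3, 0, 9, 0, 0, 0, 10, 0, 0, 0, 0, 0, 0, 10, 0, 0, 0, 0, 0, 0, 10, 0, 0, 0, 0, 0, 0]}}

```text
t: 7.5
tool_pos: [0.4108, 0.0666, 0.34]
orientation: [0.133, 2.811, -0.024]
force: [1.0, 0.7, -0.9]
opening: 0.0197
gripper_force: 45.0
```

Emit:
{"method": "drive_tool", "body": {"moves": [10, 0.3, 0, 0.9, 0, 0, 0, 10, 0.3, 0, 0.9, 0, 0, 0, 10, 0, 0, 0, 0, 0, 0, 10, 0, 0, 0, 0, 0, 0]}}

```text
t: 7.9
tool_pos: [0.4107, 0.0666, 0.3379]
orientation: [0.133, 2.812, -0.024]
force: [-0.9, 0.3, -0.4]
opening: 0.0193
gripper_force: 45.0
```

Emit:
{"method": "drive_tool", "body": {"moves": [10, 0.3, 0, 0.9, 0, 0, 0, 10, 0, 0, 0, 0, 0, 0, 10, 0, 0, 0, 0, 0, 0]}}

```text
t: 8.2
tool_pos: [0.4107, 0.0666, 0.3368]
orientation: [0.133, 2.812, -0.024]
force: [-0.1, -0.3, -0.2]
opening: 0.0199
gripper_force: 45.0
```

```bash
python3 meas.py 4
```

```text
[0.4107 0.0666 0.3368] [ 0.1334  2.8117 -0.0239] grasp [0.4642 0.0613 0.1784]
side wood 916 ledge 1147 x [-38.1  -5.3] y [-106.4  101.2] z -0.4 slope [ 0.005 -0.234]
 tipx -28.3 top slope deg -9.77 top z at tip 5.3 y [-19.8  12. ] y near tip [-17.7  10.4] y near heel [-19.8  11.8]
 handle lean -33.85 455
top wood 662 ledge 1079 x [-40.3  -5. ] y [-101.3  105.9] z 1.4 slope [-0.004  1.234]
 tipx 9.6 top slope deg 23.68 top z at tip 28.9 y [-22.6  14.2] y near tip [-35.8   1.1] y near heel [-14.3  14.4]
 handle lean -33.79 238
```

Emit:
{"method": "drive_tool", "body": {"moves": [10, 0.3, 0, 0.9, 0, 0, 0, 10, 0.3, 0, 0.9, 0, 0, 0, 10, 0, 0, 0, 0, 0, 0, 10, 0, 0, 0, 0, 0, 0]}}

```text
t: 8.7
tool_pos: [0.4107, 0.0665, 0.3349]
orientation: [0.133, 2.812, -0.024]
force: [-0.3, -0.4, 0.5]
opening: 0.0194
gripper_force: 45.0
```

Emit:
{"method": "drive_tool", "body": {"moves": [10, 0.3, 0, 0.9, 0, 0, 0, 10, 0, 0, 0, 0, 0, 0, 10, 0, 0, 0, 0, 0, 0]}}

```text
t: 9.0
tool_pos: [0.4107, 0.0666, 0.3341]
orientation: [0.133, 2.812, -0.024]
force: [0.5, 0.7, -0.4]
opening: 0.02
gripper_force: 45.0
```

Emit:
{"method": "drive_tool", "body": {"moves": [10, 0.3, 0, 0.9, 0, 0, 0, 10, 0, 0, 0, 0, 0, 0, 10, 0, 0, 0, 0, 0, 0]}}

```text
t: 9.3
tool_pos: [0.4109, 0.0665, 0.3335]
orientation: [0.133, 2.811, -0.024]
force: [-0.8, 0.4, 2.7]
opening: 0.0197
gripper_force: 45.0
```

Emit:
{"method": "drive_tool", "body": {"moves": [10, -4.7, 0, 1.6, 0, 0, 0, 10, -4.7, 0, 1.6, 0, 0, 0, 10, -4.7, 0, 1.6, 0, 0, 0, 10, 0, 0, 0, 0, 0, 0, 10, 0, 0, 0, 0, 0, 0]}}

```text
t: 9.8
tool_pos: [0.426, 0.0651, 0.3333]
orientation: [0.134, 2.811, -0.024]
force: [0.8, 0.5, 3.1]
opening: 0.02
gripper_force: 45.0
```

```bash
python3 meas.py 5
python3 - <<'E'
import cv2
s=cv2.imread('pics/side5.png')[200:320,260:380]; cv2.imwrite('pics/side5c.png',cv2.resize(s,(600,600),interpolation=cv2.INTER_CUBIC))
E
```

```text
[0.426  0.0651 0.3333] [ 0.1335  2.8107 -0.0238] grasp [0.4796 0.0598 0.1749]
side wood 888 ledge 1057 x [-38.1  -5.3] y [-106.3  100.7] z -0.4 slope [ 0.    -0.324]
 tipx -12.0 top slope deg -9.64 top z at tip 2.4 y [-19.5  12.4] y near tip [-17.2  11.4] y near heel [-19.8  12.6]
 handle lean -34.27 437
top wood 626 ledge 1009 x [-40.1  -5.1] y [-101.4  106. ] z 1.2 slope [-0.006  1.123]Traceback (most recent call last):
  File "meas.py", line 17, in <module>
    'y near tip',np.percentile(b[b[:,0]>tip-15,1],[2,98]).round(1),'y near heel',np.percentile(b[b[:,0]<tip-40,1],[2,98]).round(1))
                 ~~~~~~~~~~~~~^^^^^^^^^^^^^^^^^^^^^^^^^^^
    return _quantile_unchecked(
        a, q, axis, out, overwrite_input, method, keepdims, weights)
    return _ureduce(a,
                    func=_quantile_ureduce_func,
    ...<5 lines>...
                    overwrite_input=overwrite_input,
                    method=method)
    r = func(a, **kwargs)
    result = _quantile(arr,
                       quantiles=q,
    ...<2 lines>...
                       out=out,
                       weights=wgt)
    slices_having_nans = np.isnan(arr[-1, ...])
                                  ~~~^^^^^^^^^
IndexError: index -1 is out of bounds for axis 0 with size 0
```

View pics/side5c.png

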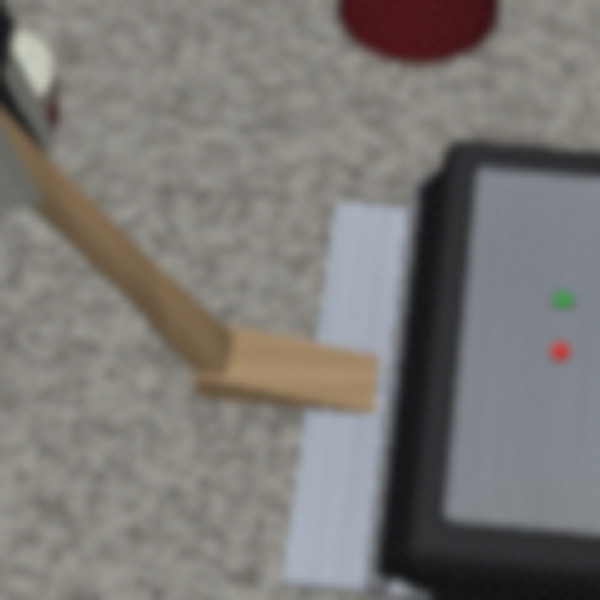

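The crop shows the blade lying on the ledge, with its tip at (377,383) just before the lip at about (395,383). The measured tip top is 2.8 mm above the ledge, against 2.5 mm for a flat blade. Pushing in next.

Emit:
{"method": "drive_tool", "body": {"moves": [10, -4.7, 0, 1.6, 0, 0, 0, 10, -4.7, 0, 1.6, 0, 0, 0, 10, -4.7, 0, 1.6, 0, 0, 0, 10, -4.7, 0, 1.6, 0, 0, 0, 10, 0, 0, 0, 0, 0, 0, 10, 0, 0, 0, 0, 0, 0]}}

```text
t: 10.5
tool_pos: [0.4454, 0.0633, 0.3332]
orientation: [0.133, 2.811, -0.024]
force: [0.2, 0.3, 3.0]
opening: 0.0201
gripper_force: 45.0
```

Emit:
{"method": "drive_tool", "body": {"moves": [10, -3.8, 0, 1.3, 0, 0, 0, 10, -3.8, 0, 1.3, 0, 0, 0, 10, -3.8, 0, 1.3, 0, 0, 0, 10, -3.8, 0, 1.3, 0, 0, 0, 10, 0, 0, 0, 0, 0, 0, 10, 0, 0, 0, 0, 0, 0]}}

```text
t: 11.1
tool_pos: [0.4611, 0.0619, 0.3334]
orientation: [0.133, 2.812, -0.024]
force: [-5.7, -0.2, 8.4]
opening: 0.0198
gripper_force: 45.0
```

```bash
sed -i "s/for n in \['side','top'\]/for n in ['side']/" meas.py
cat >> meas.py <<'E'
    g=(X>20)&(X<200)&(abs(Y)<90)&(Z>35)&(Z<75); G=Q[g]
    k=np.polyfit(G[:,0],G[:,2],1); print(' lid top z at x=0,223',np.polyval(k,[0,223]).round(1))
E
python3 meas.py 6; python3 -c "
import numpy as np,sys; sys.argv=['x','x']
from h import *
c=dict(np.load('side0.npz'));a=np.radians(-5.4); M0=np.array([.6373,.0455,.046]); B=np.array([[np.cos(a),np.sin(a),0],[-np.sin(a),np.cos(a),0],[0,0,1]])
Q=(cloud(c)-M0)@B.T*1000; X,Y,Z=Q[...,0],Q[...,1],Q[...,2]
g=(X>20)&(X<200)&(abs(Y)<90)&(Z>35)&(Z<75); G=Q[g]
k=np.polyfit(G[:,0],G[:,2],1); print('start lid',np.polyval(k,[0,223]).round(1))"
```

```text
[0.4611 0.0619 0.3334] [ 0.1332  2.8121 -0.0236] grasp [0.5146 0.0566 0.1749]
side wood 718 ledge 977 x [-38.1  -5.4] y [-106.4  102.1] z -0.5 slope [ 0.011 -0.219]
 tipx -5.9 top slope deg -30.41 top z at tip 0.9 y [-19.   10.3] y near tip [-18.5   9.7] y near heel [-16.7   5.3]
 handle lean -34.4 444
 lid top z at x=0,223 [47.8 46.4]
start lid [45.1 46.2]
```

The lip has risen about 2.7 mm, which matches a tip depth of about 24 mm. I'll go about 18 mm further.

Emit:
{"method": "drive_tool", "body": {"moves": [10, -2.8, 0, 1, 0, 0, 0, 10, -2.8, 0, 1, 0, 0, 0, 10, -2.8, 0, 1, 0, 0, 0, 10, -2.8, 0, 1, 0, 0, 0, 10, -2.8, 0, 0.9, 0, 0, 0, 10, -2.8, 0, 0.9, 0, 0, 0, 10, 0, 0, 0, 0, 0, 0, 10, 0, 0, 0, 0, 0, 0]}}

```text
t: 11.95
tool_pos: [0.4788, 0.0602, 0.3334]
orientation: [0.133, 2.812, -0.024]
force: [-6.4, 0.3, 9.7]
opening: 0.0199
gripper_force: 45.0
```

Emit:
{"method": "drive_tool", "body": {"moves": [10, 0, 0, 0, 0, 0, 0, 10, 0, 0, 0, 0, 0, 0, 10, 0, 0, 0, 0, 0, 0]}}

```text
t: 12.25
tool_pos: [0.4787, 0.0602, 0.3334]
orientation: [0.133, 2.812, -0.024]
force: [-6.2, 1.1, 8.8]
opening: 0.0198
gripper_force: 45.0
```

```bash
python3 meas.py 7
python3 - <<'E'
import cv2
s=cv2.imread('pics/side7.png')[180:380,200:460]; cv2.imwrite('pics/side7c.png',cv2.resize(s,(780,600),interpolation=cv2.INTER_CUBIC))
E
```

```text
[0.4787 0.0602 0.3334] [ 0.1332  2.812  -0.0236] grasp [0.5322 0.0549 0.1749]
side wood 588 ledge 963 x [-38.2   4.4] y [-106.5  101.8] z -0.4 slope [ 0.007 -0.291]
 tipx -5.9 top slope deg -50.39 top z at tip -0.4 y [-19.4   8.6] y near tip [-20.4  11.5] y near heel [-13.7   3.7]
 handle lean -34.4 429
 lid top z at x=0,223 [50.9 46.6]
```

View pics/side7c.png

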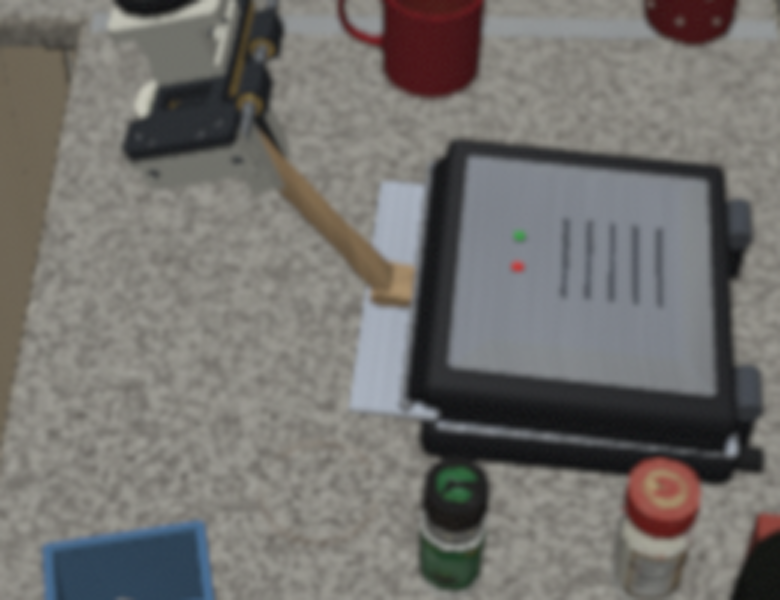

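The final crop shows the blade under the middle of the lip at (410,285) and the lid raised, with the gripper well clear of it. The lip has risen about 5.8 mm and the pose is steady, so I'm handing in.

```bash
python3 -c "
from plant import robot
print(robot.close_job())"
```

```text
the job is handed in; nothing more can be done
None
```

The job is handed in: the wedge is held under the middle of the lip with the lid lifted about 5.8 mm as measured by camera, the gripper is clear of the lid, and the side views show the holder standing and nothing disturbed; no verdict came back.

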